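# Register a chambered slide in the imager's stop corner

## Task

Load the orange-ended chamber slide into the slide pocket of the imager's carriage: carry it level, set it flat in the pocket with its orange end pointing away from the machine's housing, then push it fully home into the corner so that it lies squarely against both blue stops at once. Finish still holding it there, pressed against both stops and flat on the pocket floor, so that I can swing the clip over; do not let go. Leave the blue-ended slide, the dish and the bottle where they are.

Things in the scene. Friction and masses are not known exactly. Their poses are not given: they have to be found in the camera images.
- orange_slide: orange-ended chamber slide to load, rigid, about 35 g, 76 x 26 mm. Origin: centre of underside; x along its length to the orange end, z up. Base 4 mm thick over the whole footprint; on it the white chamber block with grey wells, x -37 to +17 mm, full 26 mm wide, top 16 mm above the underside; the last 20 mm at +x are bare orange base. Grip across the 26 mm. Starts on the bench
- orange_slide_grip (a point): middle of the orange slide's chamber block: 10 mm to -x of the slide's centre, 10 mm above its underside; axes as the slide
- orange_slide_end (a point): middle of the orange end, 28 mm to +x of the slide's centre, 4 mm above the underside
- blue_slide: identical slide with a blue end, lying on the bench; not to be disturbed
- dish: closed amber agar dish, 91 mm across, 16 mm high, origin centre of the underside; not to be disturbed
- bottle: white reagent bottle with an orange label and red cap, 52 mm across, 120 mm high, origin centre of the underside; not to be disturbed
- imager: white benchtop imager, fixed, its loading carriage run out. Origin: on the table under the pocket's centre; z up, y out of the machine along the carriage, x across it. Housing 270 mm wide (x), y -135 to -435 mm, 215 mm high. Carriage: flat plate with black top, x +-58 mm, from the housing to y +78 mm, top 84 mm above the table, with the slide pocket in it
- pocket (a point): centre of the pocket floor, 80 mm above the table; axes as the imager. Pocket: 36 mm (x +-18) by 88 mm (y +-44), 4 mm deep, a 20 x 62 mm window in its floor; its +x and -y walls are the blue stops. A seated slide's underside is at this height. A steel wire clip is parked open on the plate at x -35 to -50, y 2 to 65 mm, 5 mm high
- corner (a point): where the faces of the two blue stops meet, at pocket floor level: 18 mm to +x and 44 mm to -y of the pocket's centre; axes as the imager
- long_stop: long blue stop, fixed, 97 mm long and 9 mm wide, 4 mm above the pocket floor, level with the plate. Origin on its face, at floor level; the face looks to -x of the imager. Axes as the imager; its length lies along y
- short_stop: short blue stop, fixed, 36 mm long and 9 mm wide, 4 mm above the pocket floor. Origin on its face, at floor level; the face looks to +y of the imager, away from the housing. Axes as the imager; its length lies along x
Mind the look-alikes: they are no part of the job. What is shaped like the orange_slide but green or yellow is not meant.

How it is judged:
On the way:
1. the orange-ended slide lies flat in the pocket (z of orange_slide in the frame of pocket between -0.002 and 0.0015 m and x of orange_slide in the frame of pocket between -0.007 and 0.007 m and y of orange_slide in the frame of pocket between -0.008 and 0.008 m and angle between orange_slide's own z axis and vertical below 0.035 rad), for 0.2 s.
At the end, for the whole second after the job is handed in: the orange-ended slide lies flat in the pocket (underside within 1.5 mm of the floor, tilt under 2 deg), orange end away from the housing, square to the long stop within 1.7 deg, still, pressed on both blue stops at once with over 0.5 N each, the fingers still on it (contact force between orange_slide and long_stop above 0.5 N and contact force between orange_slide and short_stop above 0.5 N and contact force between the fingers and orange_slide above 0.5 N and angle between the x axis of orange_slide and the y axis of long_stop, either way round below 0.03 rad and angle between orange_slide's own z axis and vertical below 0.035 rad and z of orange_slide in the frame of pocket between -0.002 and 0.0015 m and y of orange_slide_end in the frame of pocket above 0.015 m and linear speed of orange_slide below 0.01 m/s); the arm keeps its last pose, push and grip.
It fails at once if the orange-ended slide is tipped by more than 20 degrees (angle between orange_slide's own z axis and vertical above 0.35 rad).
It fails at once if the blue-ended slide is moved by more than 10 mm (distance of blue_slide from where it was at the start of the episode above 0.01 m).
It fails at once if the dish is moved by more than 10 mm (distance of dish from where it was at the start of the episode above 0.01 m).
It fails at once if the bottle is moved by more than 10 mm (distance of bottle from where it was at the start of the episode above 0.01 m).
It also fails if it takes over 51 s, if anything falls off the work surface, if the arm or the gripper's body presses on something with over 40 N, if the wrist force passes 120 N, or if a joint passes its speed limit or range.

## Robot

A 7-joint arm with a two-finger parallel gripper is mounted at the origin on the work surface. World frame = base frame: x ahead of the robot, y to its left, z up, the work surface at z = 0. Lengths are in m, angles in rad, forces in N, time in s.
With the tool pointing down it reaches from about 0.35 to 0.9 m from the base axis. Payload 8.1 kg.
Tool frame: the origin (TCP) lies on the front face of the gripper's body, between the roots of the fingers; the fingertips stand 66 mm ahead of it and the grasp point (between the pads) lies 47 mm ahead of it (arm.finger_overhang is the distance from the TCP to the fingertips, in m); z points along the fingers, y is the line along which they close (so a half turn about z gives the same grasp; the last joint's range is limited). The gripper opens to 92 mm and grips with 3 to 60 N. Pads are 19 mm wide; open, the fingers measure 130 mm over their backs; the gripper's body (75 mm by 190 mm) begins 47 mm behind the grasp point.
Start: joints at [1.146, 0.434, 0.025, 1.573, -0.012, 1.134, -0.075], TCP at [0.198, -0.593, 0.292] pointing down, gripper open.
Joint ranges: [-2.62, 2.62], [-0.44, 2.09], [-1.27, 1.32], [0.08, 2.57], [-1.32, 4.46], [0.12, 2], [-2.74, 2.74]. Speed limits (rad/s): [2.22, 2.22, 3.01, 3.01, 3.14, 3.14, 3.14].

## Interface

Orientations are given as a rotation vector (axis times angle).
In Python, from cell import readout, cams, workorder, spotter, arm gives the robot as it stands.
- The arm moves only by the shell command python3 -m creep 'ROWS' [FORCE]. ROWS is a JSON list of rows, 1 to 10 of them, each an object with the fields pos (a list: dx, dy, dz in shares of the most that a row can go, 1 being 50 mm), rz (a turn about the tool's z in normalised numbers (1 is 2 pi rad)), jaw (the opening from 0.0 (shut) to 1.0 (fully open)); a field left out counts as zero (the opening has to be given); each row shifts and turns the commanded pose from where the row before left it, along the tool's axes as they then stand; what a row does not reach is not made up. A row lasts 1/10 s, in which the tool goes at most 0.05 m and 0.15 rad, less where a joint would pass 70% of its speed; a pose out of reach is approached as far as the arm can. The fingers move at their own pace and stop on an object; FORCE is the grip in N (left out, the last holds). Time passes only in rows, so rows that do not move let the fingers close. It prints the time, the measured TCP pose, the force, the opening and the grip force at its end. Shift and turn numbers lie between -1 and 1, and a call with a number outside is refused. Input that does not fit is refused with a message, and nothing moves.
- readout.observe(): the state, without advancing time (a new reading comes with each control period).
- cams.get_image(name): name is "side" or "top" or "wrist"; returns a dict with "image" (400x640x3 uint8, blue, green, red), "fx", "fy", "cx", "cy" (pixels), "cam_to_world" (4x4, takes a point from camera to world coordinates); the wrist camera has in their place "mount" (4x4, takes a point from camera to tool coordinates, whose origin is the TCP and whose axes are the flange's). Camera axes: x right, y down, z forward; pixel columns grow to the right and rows downward; lengths in m; the calibration is good to about 2 mm. A picture is of the moment at which its call begins: read the wrist's pose just before it. There is no depth.
- workorder.sign_off(): hands the job in; it is judged then, once.
Trained networks look in a picture, given as the dict that the camera call returned (one of the last four; its "shot" number tells which), for a name from the list of things; names that differ only in an ending like _2 or _b are one class to them, and where a whole thing is asked for, a point or a joint stands for the part that bears it (a point fixed in the world has none). Each returns a list of dicts, best first, with "score" (0 to 1); they miss things now and then, are a little off and sometimes report something else, mostly with a low value. They report only what shows in the picture. A call takes as long as a camera call. They do not tell look-alikes from the thing itself.
- spotter.boxes_of(picture, name): "centre" ([x, y, z] in m, in the coordinates of the camera as it stood for that picture, good to about 4 mm: the middle of the surface that is visible of it).
The state is a dict: "clock": time; "joints": joint angles; "dq": joint speeds; "joint_efforts": joint torques, N m; "position": TCP position; "ee_rot": TCP orientation; "force": force on the tool from outside, world axes, zero at the start; "ft_torque": the same for the moment, N m; "width": opening from 0.0 (shut) to 1.0 (fully open); "gripper_force": force on a finger pad.
Only numpy, scipy, OpenCV 4.12 (cv2) and the standard library are available. Lean on these libraries where they do the work, as an engineer would, in place of code of your own. Each camera call takes 0.05 s, during which the arm holds its last target. There are 200 camera calls.

## Working session

There is one attempt and no reset: what is moved stays moved. The work goes in short steps, Python scripts to look and compute and a shell command to move; the robot and the scene stay as the last step left them, time stands still between calls to the robot, and variables do not carry over. Pictures are saved under pics/ and viewed, at most 10 in all, crops included, and the job is handed in when it is done.

```bash
ls; mkdir -p pics; cat > h.py <<'E'
import numpy as np, cv2
from scipy.spatial.transform import Rotation as R
from cell import readout, cams, workorder, spotter, arm
def shot(name):
    s=readout.observe(); p=cams.get_image(name)
    if name=="wrist":
        T=np.eye(4);T[:3,:3]=R.from_rotvec(s["ee_rot"]).as_matrix();T[:3,3]=s["position"]
        M=T@np.array(p["mount"])
    else: M=np.array(p["cam_to_world"])
    return p,M
def ray(p,M,u,v,z):
    d=M[:3,:3]@np.array([(u-p["cx"])/p["fx"],(v-p["cy"])/p["fy"],1]); o=M[:3,3]
    return o+d*(z-o[2])/d[2]
def pix(p,M,w):
    c=np.linalg.inv(M)@np.r_[w,1]; return np.array([p["fx"]*c[0]/c[2]+p["cx"],p["fy"]*c[1]/c[2]+p["cy"]])
E
python3 - <<'E'
from h import *
ims=[]
for n in("top","side"):
    p,M=shot(n); cv2.imwrite(f"pics/{n}0.png",p["image"])
    print(n,M[:3,3].round(3),p["fx"])
    for k in("orange_slide","blue_slide","dish","bottle","imager","long_stop","short_stop","orange_slide_end"):
        for b in spotter.boxes_of(p,k)[:4]:
            w=(M@np.r_[b["centre"],1])[:3]; print(k,round(b["score"],2),w.round(3),pix(p,M,w).round())
s=readout.observe();print(s["clock"],s["position"],R.from_rotvec(s["ee_rot"]).as_matrix().round(3))
E
```

```text
pics
top [0.377 0.094 1.075] 475.749972749631
orange_slide 0.61 [0.743 0.096 0.014] [318. 146.]
orange_slide 0.56 [0.636 0.08  0.014] [326. 191.]
orange_slide 0.56 [0.527 0.023 0.02 ] [352. 237.]
blue_slide 0.59 [0.473 0.13  0.02 ] [305. 262.]
dish 0.62 [0.601 0.246 0.021] [253. 206.]
bottle 0.56 [0.635 0.364 0.083] [194. 185.]
bottle 0.39 [0.634 0.084 0.017] [324. 191.]
bottle 0.26 [0.475 0.132 0.015] [304. 261.]
imager 0.97 [ 0.506 -0.324  0.211] [548. 230.]
long_stop 0.64 [ 0.552 -0.148  0.086] [435. 219.]
short_stop 0.59 [ 0.528 -0.191  0.082] [456. 231.]
orange_slide_end 0.71 [0.528 0.017 0.021] [355. 236.]
orange_slide_end 0.69 [0.746 0.097 0.016] [318. 144.]
orange_slide_end 0.67 [0.635 0.081 0.018] [326. 190.]
orange_slide_end 0.51 [0.602 0.247 0.016] [253. 206.]
side [0.188 0.811 0.702] 418.2609439229241
orange_slide 0.73 [0.63  0.084 0.013] [299. 219.]
orange_slide 0.62 [0.738 0.104 0.014] [260. 211.]
orange_slide 0.61 [0.527 0.029 0.017] [343. 218.]
orange_slide 0.61 [ 0.484 -0.282  0.154] [404. 126.]
blue_slide 0.75 [0.469 0.14  0.016] [346. 251.]
dish 0.6 [0.594 0.254 0.011] [275. 266.]
bottle 0.64 [0.632 0.386 0.068] [222. 281.]
imager 0.6 [ 0.481 -0.28   0.153] [405. 127.]
short_stop 0.34 [0.47  0.144 0.016] [345. 252.]
orange_slide_end 0.75 [0.628 0.088 0.014] [299. 220.]
orange_slide_end 0.67 [0.531 0.024 0.012] [343. 218.]
0.9 [ 0.19763529 -0.59293409  0.29225496] [[ 0.949  0.316 -0.   ]
 [ 0.316 -0.949 -0.   ]
 [-0.     0.    -1.   ]]
```

```bash
python3 - <<'E'
import cv2
i=cv2.imread("pics/top0.png"); cv2.imwrite("pics/c1.png",cv2.resize(i[120:290,240:500],None,fx=3,fy=3,interpolation=cv2.INTER_CUBIC)[:, :])
cv2.imwrite("pics/c1.png",cv2.resize(i[120:290,240:506],(798,510),interpolation=cv2.INTER_CUBIC))
E
```

```text
(no output)
```

View pics/c1.png

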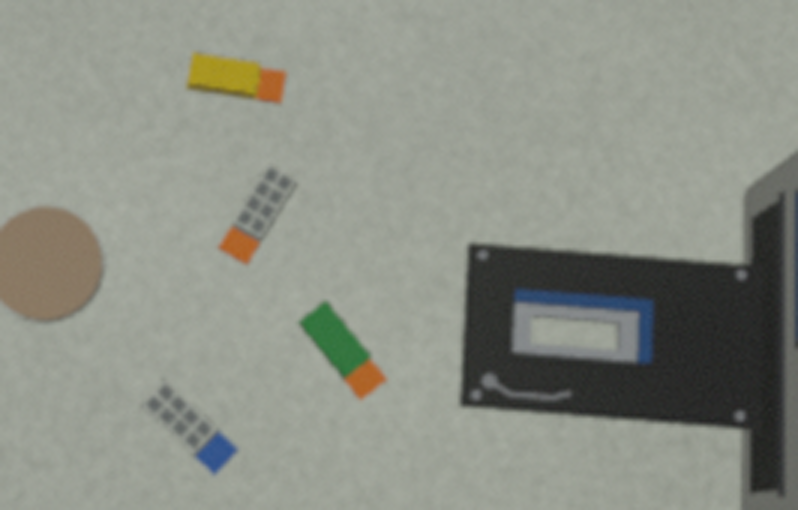

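View pics/top0.png

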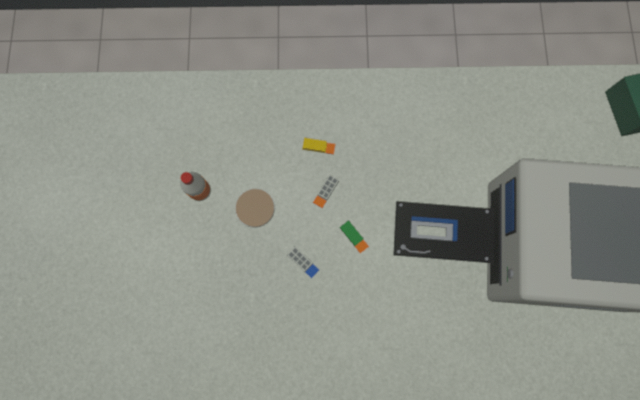

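The candidates are yellow at px (318,146), white with grey wells and an orange end at (326,191), and green at (353,237). The enlarged crop confirms that the one at (326,191) is the white-chambered, orange-ended slide. Its orange end is at about (319,202). The blue-ended slide is at (305,262). The pocket is at about (432,230), with the long stop on the world +x side and the short stop towards the housing. I'll lift and move over the slide.

The rows are not in the units I measure in: shifts go in shares of 50 mm and turns go in shares of 2 pi rad. I convert before sending: -0.04 m is -0.8, 0.031 m is 0.62.

```bash
python3 -m creep '[{"pos": [0, 0, -0.8], "jaw": 0.7}, {"pos": [0, 0, -0.8], "jaw": 0.7}, {"pos": [0.62, -0.49, 0], "jaw": 0.7}, {"pos": [0.62, -0.49, 0], "jaw": 0.7}, {"pos": [0.62, -0.49, 0], "jaw": 0.7}, {"pos": [0.62, -0.49, 0], "jaw": 0.7}, {"pos": [0.62, -0.49, 0], "jaw": 0.7}, {"pos": [0.62, -0.49, 0], "jaw": 0.7}, {"pos": [0.62, -0.49, 0], "jaw": 0.7}, {"pos": [0.62, -0.49, 0], "jaw": 0.7}]'
python3 -m creep '[{"pos": [0.62, -0.49, 0], "jaw": 0.7}, {"pos": [0.62, -0.49, 0], "jaw": 0.7}, {"pos": [0.62, -0.49, 0], "jaw": 0.7}, {"pos": [0.62, -0.49, 0], "jaw": 0.7}, {"pos": [0.62, -0.49, 0], "jaw": 0.7}, {"pos": [0.62, -0.49, 0], "jaw": 0.7}, {"pos": [0.62, -0.49, 0], "jaw": 0.7}, {"pos": [0.62, -0.49, 0], "jaw": 0.7}, {"pos": [0.62, -0.49, 0], "jaw": 0.7}, {"pos": [0.62, -0.49, 0], "jaw": 0.7}]'
python3 -m creep '[{"pos": [0.62, -0.49, 0], "jaw": 0.7}, {"pos": [0.62, -0.49, 0], "jaw": 0.7}, {"rz": -0.0223, "jaw": 0.7}, {"rz": -0.0223, "jaw": 0.7}, {"rz": -0.0223, "jaw": 0.7}, {"rz": -0.0223, "jaw": 0.7}, {"rz": -0.0223, "jaw": 0.7}, {"rz": -0.0223, "jaw": 0.7}, {"rz": -0.0223, "jaw": 0.7}, {"rz": -0.0223, "jaw": 0.7}]'
python3 -m creep '[{"rz": -0.0223, "jaw": 0.7}, {"rz": -0.0223, "jaw": 0.7}, {"rz": -0.0223, "jaw": 0.7}, {"rz": -0.0223, "jaw": 0.7}, {"rz": -0.0223, "jaw": 0.7}, {"rz": -0.0223, "jaw": 0.7}, {"rz": -0.0223, "jaw": 0.7}, {"rz": -0.0223, "jaw": 0.7}, {"jaw": 0.7}]'
python3 - <<'E'
from h import *
s=readout.observe();print(s["joints"])
p,M=shot("wrist"); cv2.imwrite("pics/w1.png",p["image"]); print(M.round(3),p["fx"],p["cx"],p["cy"])
E
```

```text
clock: 1.9
position: [0.3716, -0.3271, 0.3725]
ee_rot: [3.1, 0.503, 0.001]
force: [0.6, 0.1, 0.3]
width: 0.695
gripper_force: 0.0
clock: 2.9
position: [0.5883, 0.0032, 0.3724]
ee_rot: [3.101, 0.503, 0.0]
force: [1.0, -1.7, -1.3]
width: 0.7
gripper_force: 0.0
clock: 3.9
position: [0.6309, 0.0678, 0.3722]
ee_rot: [2.354, 2.08, -0.0]
force: [0.3, 0.8, -0.7]
width: 0.698
gripper_force: 0.0
clock: 4.8
position: [0.631, 0.0676, 0.372]
ee_rot: [-0.895, -3.011, -0.0]
force: [0.0, -0.6, -1.2]
width: 0.702
gripper_force: 0.0
[ 0.33084038  0.5353108  -0.85488521  1.3737606   0.40024644  1.41040482
  0.47621901]
[[ 0.547  0.81   0.21   0.576]
 [ 0.837 -0.53  -0.137  0.104]
 [ 0.001  0.251 -0.968  0.464]
 [ 0.     0.     0.     1.   ]] 340.30118239884206 317.9816680749525 201.28321512964948
```

View pics/w1.png

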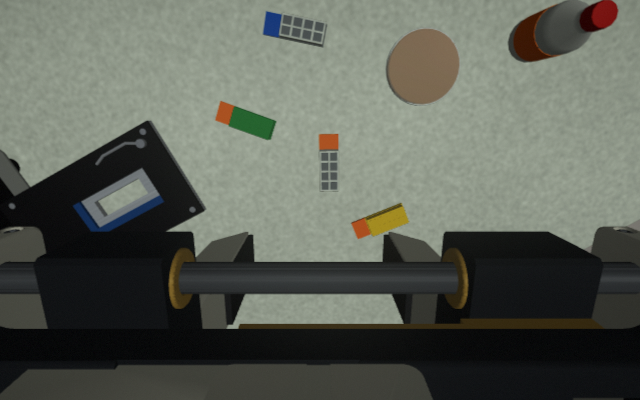

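The wrist view shows the orange-ended white slide upright at px (329,163), with its orange end at (328,142). The pocket is at (122,197), the blue stops along its lower left, and green (246,120) and yellow (380,220) are clear of the slide. Next I'll fit both poses.

```bash
cat >> h.py <<'E'
from scipy.optimize import minimize
def fit(p,M,mask,polys,z,x0,U=4):
    """IoU fit of planar polygons (m, own frame) at height z; returns x,y,yaw,iou"""
    big=cv2.resize(mask.astype(np.float32),None,fx=U,fy=U,interpolation=cv2.INTER_LINEAR)
    def cost(q):
        c,s=np.cos(q[2]),np.sin(q[2]); r=np.zeros(big.shape,np.uint8)
        for P in polys:
            pts=[pix(p,M,[q[0]+c*a-s*b,q[1]+s*a+c*b,z]) for a,b in P]
            cv2.fillPoly(r,[np.round((np.array(pts)+.5)*U*16-8).astype(np.int32)],1,shift=4)
        return -np.minimum(r,big).sum()/np.maximum(r,big).sum()
    best=min((minimize(cost,np.array(x0)+[0,0,d],method="Nelder-Mead",options=dict(initial_simplex=np.array(x0)+[0,0,d]+np.array([[0,0,0],[.006,0,0],[0,.006,0],[0,0,.08]]),maxiter=250)) for d in(-.05,.05)),key=lambda o:o.fun)
    return np.r_[best.x,-best.fun]
rect=lambda a,b,c,d:[(a,c),(b,c),(b,d),(a,d)]
LST=[rect(.018,.027,-.053,.044),rect(-.018,.018,-.053,-.044)]
ORG=[rect(.018,.038,-.013,.013)]
def win(mask,p,M,w,r):
    u,v=pix(p,M,w).astype(int); o=np.zeros_like(mask); o[max(0,v-r):v+r,max(0,u-r):u+r]=1; return mask&o
def masks(im):
    h=cv2.cvtColor(im,cv2.COLOR_BGR2HSV)
    return (cv2.inRange(h,(100,110,50),(125,255,255))>0).astype(np.uint8),(cv2.inRange(h,(3,130,110),(18,255,255))>0).astype(np.uint8)
E
cat > m.py <<'E'
from h import *
for n in("wrist","top"):
    p,M=shot(n); b,o=masks(p["image"])
    mb=win(b,p,M,[.535,-.15,.084],70); mo=win(o,p,M,[.607,.098,.004],22)
    print(n,mb.sum(),mo.sum())
    print(" pocket",fit(p,M,mb,LST,.084,[.53,-.147,-.07]).round(4))
    print(" slide",fit(p,M,mo,ORG,.004,[.632,.083,2.56]).round(4))
    for k,z in (("orange_slide",.016),):
        for q in spotter.boxes_of(p,k)[:3]: print(k,round(q["score"],2),(M@np.r_[q["centre"],1])[:3].round(4))
E
python3 m.py
```

```text
wrist 819 291
 pocket [ 0.5307 -0.1385 -0.1058  0.8057]
 slide [0.6377 0.0808 2.569  0.9238]
orange_slide 0.87 [0.6372 0.0775 0.0159]
orange_slide 0.85 [0.5327 0.0209 0.0203]
orange_slide 0.64 [0.7503 0.099  0.0143]
top 22 79
 pocket [ 0.5324 -0.1387 -0.0521  0.0782]
 slide [0.6373 0.0817 2.6093 0.7841]
orange_slide 0.92 [0.5281 0.0216 0.0196]
orange_slide 0.75 [0.6355 0.0842 0.0172]
orange_slide 0.42 [0.7369 0.1108 0.0123]
```

```bash
cat > d.py <<'E'
import sys
from h import *
# usage: d.py x y z yaw(slide x axis) : delta in tool axes for TCP, turn
x,y,z,yaw=map(float,sys.argv[1:5]); s=readout.observe()
Rm=R.from_rotvec(s["ee_rot"]).as_matrix()
d=Rm.T@(np.array([x,y,z])-s["position"])
ty=np.arctan2(Rm[1,1],Rm[0,1]); e=(yaw+np.pi/2-ty+np.pi/2)%np.pi-np.pi/2
print("tool d",d.round(4),"turn(tool z)",round(-e,4)); print("Rm",Rm.round(3).tolist(),s["clock"],s["position"].round(4) if hasattr(s["position"],"round") else s["position"],s["width"],s["gripper_force"],s["force"])
E
python3 d.py .6461 .0756 .25 2.575
```

```text
tool d [-0.0085  0.0147  0.1223] turn(tool z) -0.0159
Rm [[-0.835, 0.55, 0.0], [0.55, 0.835, -0.0], [-0.0, -0.0, -1.0]] 5.05 [0.6309 0.068  0.3723] 0.7032649143704974 0.0 [-0.34240267 -0.69883658 -0.28802064]
```

Scaled: 0.03 m is 0.6, 0.0147 m is 0.294, -0.016 rad is -0.0025.

```bash
python3 -m creep '[{"pos": [-0.17, 0.294, 0.6], "rz": -0.0025, "jaw": 0.6}, {"pos": [0, 0, 0.6], "jaw": 0.6}, {"pos": [0, 0, 0.6], "jaw": 0.6}, {"pos": [0, 0, 0.6], "jaw": 0.6}, {"jaw": 0.6}, {"jaw": 0.6}]'
python3 - <<'E'
from h import *
p,M=shot("wrist"); b,o=masks(p["image"]); cv2.imwrite("pics/w2.png",p["image"])
mo=win(o,p,M,[.607,.098,.004],45); print(mo.sum(),fit(p,M,mo,ORG,.004,[.6377,.081,2.57]).round(4))
E
python3 d.py .6461 .0756 .067 2.57
```

```text
clock: 5.65
position: [0.6461, 0.0757, 0.2528]
ee_rot: [-0.875, -3.017, 0.0]
force: [0.4, 1.5, -0.1]
width: 0.6
gripper_force: 0.0
520 [0.638  0.081  2.5705 0.9437]
tool d [ 0.0004 -0.0009  0.1868] turn(tool z) 0.0071
Rm [[-0.845, 0.535, 0.002], [0.535, 0.845, 0.001], [-0.001, 0.001, -1.0]] 5.7 [0.6466 0.076  0.2538] 0.5994396984266612 0.0 [ 0.26460024 -0.17941163  0.58403159]
```

View pics/w2.png

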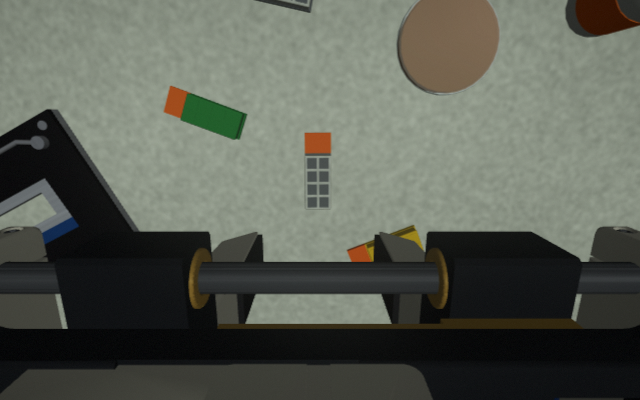

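The slide fit agrees with the earlier one: it is at px (318,170), x,y (0.638, 0.081), yaw 2.57. Tips will grip about 6.5 mm above the underside, so they stay above the stops.

Scaled: 0.04 m is 0.8, 0.03 m is 0.6, 0.007 rad is 0.0011.

```bash
python3 -m creep '[{"pos": [0, 0, 0.8], "rz": 0.0011, "jaw": 0.6}, {"pos": [0, 0, 0.8], "jaw": 0.6}, {"pos": [0, 0, 0.8], "jaw": 0.6}, {"pos": [0, 0, 0.6], "jaw": 0.6}, {"pos": [0, 0, 0.4], "jaw": 0.6}, {"pos": [0, 0, 0.2], "jaw": 0.6}, {"jaw": 0.6}, {"jaw": 0.6}]' 15
python3 d.py .6464 .0756 .0725 2.5705
```

```text
clock: 6.5
position: [0.6472, 0.0761, 0.074]
ee_rot: [0.884, 3.012, 0.002]
force: [0.6, 1.6, -0.3]
width: 0.599
gripper_force: 0.0
tool d [ 0.0004 -0.0008  0.0015] turn(tool z) -0.0001
Rm [[-0.841, 0.541, 0.002], [0.541, 0.841, 0.001], [-0.002, 0.002, -1.0]] 6.5 [0.6472 0.0761 0.074 ] 0.5992453572413506 0.0 [ 0.61933358  1.63186442 -0.33075087]
```

Scaled: -0.001 m is -0.02.

```bash
python3 -m creep '[{"pos": [0, -0.02, 0.02], "jaw": 0.4}, {"jaw": 0.2}, {"jaw": 0.0}, {"jaw": 0.0}, {"jaw": 0.0}, {"jaw": 0.0}, {"jaw": 0.0}]' 15
python3 -m creep '[{"pos": [0, 0, -0.2], "jaw": 0}, {"pos": [0, 0, -0.6], "jaw": 0}, {"pos": [0, 0, -0.8], "jaw": 0}, {"pos": [0, 0, -0.8], "jaw": 0}, {"pos": [0, 0, -0.8], "jaw": 0}, {"pos": [0, 0, -0.8], "jaw": 0}, {"jaw": 0}]'
cat > m2.py <<'E'
from h import *
s=readout.observe();Rm=R.from_rotvec(s["ee_rot"]).as_matrix()
g=lambda a,b,c:np.array(s["position"])+Rm@[a,b,c]
p,M=shot("wrist"); b,o=masks(p["image"]); cv2.imwrite("pics/w3.png",p["image"])
z=s["position"][2]-.0725+.004-.0
mo=win(o,p,M,g(.038,0,.068),60); f=fit(p,M,mo,ORG,z,[*g(.01,0,0)[:2],np.arctan2(Rm[1,0],Rm[0,0])])
print("slide",f.round(4),mo.sum()," in tool xy",(Rm.T@(np.r_[f[:2],0]-np.r_[s["position"][:2],0])).round(4),"yaw rel",f[2]-np.arctan2(Rm[1,0],Rm[0,0]))
mb=win(b,p,M,[.535,-.15,.084],110); print("pocket",mb.sum(),fit(p,M,mb,LST,.084,[.531,-.14,-.08]).round(4)); print(pix(p,M,[.535,-.15,.084]))
E
python3 m2.py
```

```text
clock: 7.2
position: [0.6457, 0.0748, 0.0715]
ee_rot: [0.885, 3.014, -0.0]
force: [-0.9, -0.0, 4.5]
width: 0.282
gripper_force: 15.0
clock: 7.9
position: [0.6473, 0.0765, 0.2779]
ee_rot: [0.882, 3.007, 0.008]
force: [-0.4, 0.4, -0.4]
width: 0.28
gripper_force: 15.0
slide [0.6396 0.0823 2.5618 0.9579] 2329  in tool xy [ 0.0097  0.0007 -0.0001] yaw rel -0.009247373783662471
pocket 581 [ 0.5306 -0.1389 -0.0972  0.4945]
[ 28.99824451 222.19357416]
```

View pics/w3.png

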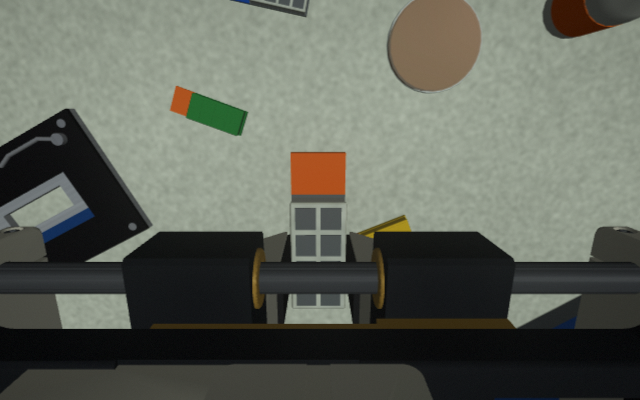

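The slide is held square, 9.7 mm ahead in tool x as planned. I'll move next to the pocket in the loading orientation and look at the stops.

Scaled: -0.0365 m is -0.73, -0.0191 m is -0.382, 0.12 rad is 0.0191.

```bash
python3 -m creep '[{"pos": [-0.382, -0.73, 0], "jaw": 0}, {"pos": [-0.382, -0.73, 0], "jaw": 0}, {"pos": [-0.382, -0.73, 0], "jaw": 0}, {"pos": [-0.382, -0.73, 0], "jaw": 0}, {"pos": [-0.382, -0.73, 0], "jaw": 0}, {"pos": [-0.382, -0.73, 0], "jaw": 0}, {"rz": 0.0191, "jaw": 0}, {"rz": 0.0191, "jaw": 0}, {"rz": 0.0191, "jaw": 0}, {"rz": 0.0191, "jaw": 0}]'
python3 -m creep '[{"rz": 0.0191, "jaw": 0}, {"rz": 0.0191, "jaw": 0}, {"rz": 0.0191, "jaw": 0}, {"rz": 0.0191, "jaw": 0}, {"rz": 0.0175, "jaw": 0}, {"jaw": 0}, {"jaw": 0}]'
sed -i 's/w3.png/w4.png/' m2.py; python3 m2.py
python3 d.py .53 -.14 .2 1.5
```

```text
clock: 8.95
position: [0.6228, -0.1716, 0.2698]
ee_rot: [-1.581, -2.712, 0.001]
force: [-0.9, 0.6, -0.7]
width: 0.281
gripper_force: 15.0
clock: 9.65
position: [0.6232, -0.1713, 0.2703]
ee_rot: [-2.293, -2.145, 0.002]
force: [-0.2, 0.1, -0.1]
width: 0.28
gripper_force: 15.0
slide [ 0.6244 -0.1602  1.4799  0.9548] 2295  in tool xy [ 0.0112  0.0005 -0.    ] yaw rel -0.02426750427947888
pocket 1763 [ 0.5311 -0.1396 -0.1     0.9222]
[208.7811571  177.64855952]
tool d [ 0.025  -0.0951  0.0707] turn(tool z) 0.004
Rm [[0.067, 0.998, -0.001], [0.998, -0.067, 0.0], [0.0, -0.001, -1.0]] 9.7 [ 0.6233 -0.1714  0.2705] 0.2803743845561814 14.998373687267303 [-0.39085563 -1.3369975  -0.44811541]
```

View pics/w4.png

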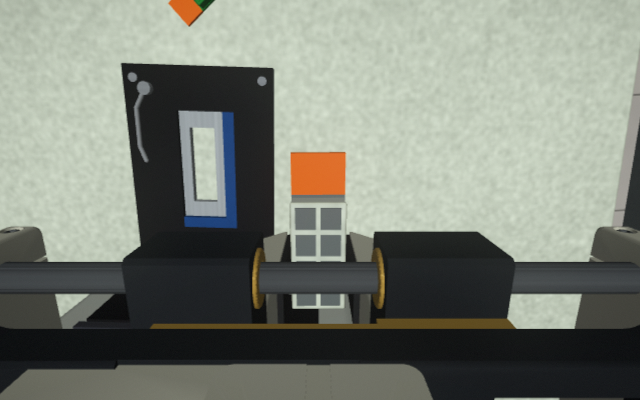

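Pocket is at px (205,170), long stop to the right at about (230,170), short stop at the bottom (210,222). I'll refine the yaws with line fits.

```bash
cat > m3.py <<'E'
from h import *
def edge(p,M,ch,rows,c0,c1,z,mode):
    P=[]
    for v in rows:
        g=ch[v,c0:c1].astype(float); k=np.abs(np.gradient(cv2.GaussianBlur(g[None],(0,0),1.0)[0]))
        i=k.argmax(); i=min(max(i,2),len(k)-3); w=k[i-2:i+3]; P.append(ray(p,M,c0+i+(w*np.arange(-2,3)).sum()/w.sum(),v,z)[:2])
    P=np.array(P); 
    for _ in range(3):
        a=np.polyfit(P[:,1],P[:,0],1); r=P[:,0]-np.polyval(a,P[:,1]); P=P[abs(r)<2*r.std()+1e-6]
    return a,P[:,1].mean(),np.polyval(a,P[:,1].mean()),r.std()
for i in range(3):
    s=readout.observe();Rm=R.from_rotvec(s["ee_rot"]).as_matrix(); zt=s["position"][2]-.0715
    p,M=shot("wrist"); im=p["image"]; hsv=cv2.cvtColor(im,cv2.COLOR_BGR2HSV); red=im[:,:,2]
    out=[np.arctan2(Rm[1,0],Rm[0,0])-np.pi/2]
    for nm,ch,rows,c0,c1,z in(("plateR",red,range(85,220),262,284,.084),("plateL",red,range(75,215),115,148,.084),("stopface",red,range(116,212),213,231,.084),("stopback",im[:,:,0],range(116,222),230,242,.084),("orgL",im[:,:,0],range(156,192),282,300,zt+.004),("orgR",im[:,:,0],range(156,192),336,354,zt+.004),("blkL",red,range(204,232),282,300,zt+.016),("blkR",red,range(204,232),336,356,zt+.016)):
        a,ym,xm,r=edge(p,M,ch,rows,c0,c1,z,0); print(nm,"yaw",round(-np.arctan(a[0]),4),"pt",xm.round(4),ym.round(4),"res",r.round(4))
    print("tool yaw",out)
E
python3 m3.py
```

```text
plateR yaw -0.0963 pt 0.5908 -0.1331 res 0.0001
plateL yaw -0.0968 pt 0.4747 -0.1191 res 0.0001
stopface yaw -0.0973 pt 0.5489 -0.1402 res 0.0001
stopback yaw -0.0964 pt 0.5575 -0.1441 res 0.0001
orgL yaw -0.0625 pt 0.6143 -0.1313 res 0.0
orgR yaw -0.0583 pt 0.6401 -0.1333 res 0.0
blkL yaw 0.1037 pt 0.6152 -0.1492 res 0.0008
blkR yaw -0.2151 pt 0.6367 -0.1513 res 0.0008
tool yaw [np.float64(-0.06680610582272828)]
plateR yaw -0.0973 pt 0.5914 -0.126 res 0.0001
plateL yaw -0.0969 pt 0.4747 -0.119 res 0.0001
stopface yaw -0.0967 pt 0.5489 -0.14 res 0.0001
stopback yaw -0.0968 pt 0.5574 -0.1445 res 0.0001
orgL yaw -0.0629 pt 0.6144 -0.1312 res 0.0
orgR yaw -0.0588 pt 0.6402 -0.1334 res 0.0
blkL yaw 0.1033 pt 0.6153 -0.1493 res 0.0008
blkR yaw -0.2156 pt 0.6367 -0.1514 res 0.0008
tool yaw [np.float64(-0.0674359651232399)]
plateR yaw -0.0983 pt 0.5909 -0.1324 res 0.0
plateL yaw -0.0971 pt 0.4748 -0.1189 res 0.0001
stopface yaw -0.0967 pt 0.5489 -0.1399 res 0.0001
stopback yaw -0.097 pt 0.5574 -0.1453 res 0.0001
orgL yaw -0.0638 pt 0.6146 -0.1314 res 0.0
orgR yaw -0.0604 pt 0.6403 -0.1331 res 0.0
blkL yaw 0.1133 pt 0.6154 -0.1491 res 0.0008
blkR yaw -0.2161 pt 0.6369 -0.1515 res 0.0008
tool yaw [np.float64(-0.06812077263935312)]
```

Scaled: -0.0317 m is -0.634, 0.03 m is 0.6, 0.018 rad is 0.0029.

```bash
python3 -m creep '[{"pos": [0.088, -0.634, 0], "rz": 0.0029, "jaw": 0}, {"pos": [0.088, -0.634, 0], "rz": 0.0029, "jaw": 0}, {"pos": [0.088, -0.634, 0], "jaw": 0}, {"pos": [0, 0, 0.6], "jaw": 0}, {"pos": [0, 0, 0.6], "jaw": 0}, {"pos": [0, 0, 0.4], "jaw": 0}, {"pos": [0, 0, 0.3], "jaw": 0}, {"pos": [0, 0, 0.18], "jaw": 0}, {"jaw": 0}, {"jaw": 0}]'
python3 - <<'E'
from h import *
s=readout.observe();print(s["position"])
p,M=shot("wrist"); cv2.imwrite("pics/w5.png",p["image"])
for n,w in(("corner out",[.027,.044]),("face out",[.018,.044]),("slide+x L home",[.018,.032])):
    c,t=np.cos(-.0968),np.sin(-.0968); print(n,pix(p,M,[.5311+c*w[0]-t*w[1],-.1396+t*w[0]+c*w[1],.084]))
E
python3 d.py .53 -.14 .2 1.474
```

```text
clock: 10.85
position: [0.5304, -0.1499, 0.1677]
ee_rot: [2.335, 2.101, 0.001]
force: [0.3, -0.7, -0.3]
width: 0.282
gripper_force: 15.0
[ 0.53040282 -0.14989117  0.16774044]
corner out [366.34935013 138.85705467]
face out [348.68128242 139.02857567]
slide+x L home [348.37846931 162.50341524]
tool d [ 0.0098 -0.0016 -0.032 ] turn(tool z) -0.009
Rm [[0.106, 0.994, 0.001], [0.994, -0.106, -0.0], [-0.0, 0.001, -1.0]] 10.9 [ 0.5306 -0.1499  0.168 ] 0.28544736333748244 14.99837189912796 [ 0.66408414  0.52068241 -0.38918357]
```

View pics/w5.png

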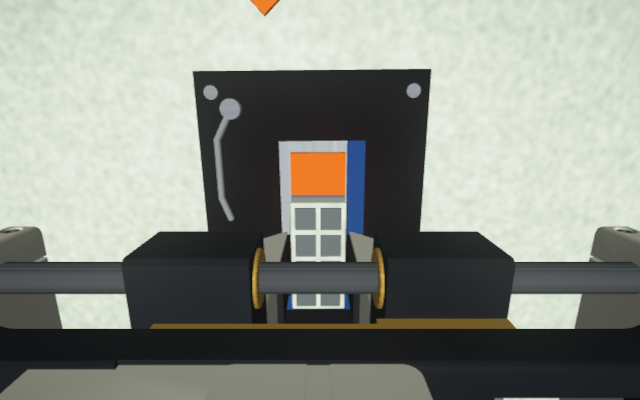

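The slide is over the pocket: orange end at px (291–346, 152–195), pocket opening's left wall at 280, stop face at 348, and outer wall at row 140. I'll work out the clearances.

```bash
cat > m4.py <<'E'
from h import *
import sys
from m3 import edge
E
sed -i 's/^for i in range(3):/if __name__=="__main__":\n  for i in range(3):/' m3.py
sed -i '/^if __name__/,$!b' m3.py; python3 - <<'E'
t=open('m3.py').read().split('if __name__')[0]; open('m3.py','w').write(t)
E
cat >> m4.py <<'E'
def rel(w): # world->pocket frame
    c,s=np.cos(.0968),np.sin(.0968); d=np.array(w[:2])-[.5311,-.1396]; return np.array([c*d[0]-s*d[1],s*d[0]+c*d[1]])*1e3
s=readout.observe(); zt=s["position"][2]-.0715
p,M=shot("wrist"); im=p["image"]; red=im[:,:,2]; B=im[:,:,0]
for nm,ch,rows,c0,c1,z in(("face",red,range(145,222),346.5,356,.084),("wallL",red,range(146,225),272,287,.084),("orgL",B,range(158,190),286,297,zt+.004),("orgR",red,range(158,190),340,351,zt+.004)):
    a,ym,xm,r=edge(p,M,ch,rows,int(c0),int(c1),z,0); print(nm,"yaw",round(-np.arctan(a[0]),4),"pocket mm",rel([xm,ym]).round(1),"res",r.round(4))
for nm,ch,c,r0,r1,z in(("outer wall",red,range(298,340),132,146,.084),("orange end",B,range(298,340),145,160,zt+.004)):
    v=[]
    for u in c:
        k=np.abs(np.gradient(cv2.GaussianBlur(ch[r0:r1,u].astype(np.float32)[:,None],(1,5),1)[:,0])); v.append(r0+k.argmax())
    print(nm,np.median(v),rel(ray(p,M,319,np.median(v),z)).round(1))
print(s["clock"],s["position"],s["force"],s["gripper_force"])
E
python3 m4.py
```

```text
face yaw -0.0855 pocket mm [17.8 20.9] res 0.0
wallL yaw -0.096 pocket mm [-18.   19.8] res 0.0001
orgL yaw -0.1021 pocket mm [-10.6  29.3] res 0.0
orgR yaw -0.096 pocket mm [15.7 29. ] res 0.0
outer wall 140.0 [ 3.1 43.6]
orange end 152.0 [ 3.  39.3]
10.9 [ 0.53061342 -0.14991819  0.1680439 ] [ 0.66408414  0.52068241 -0.38918357] 14.99837189912796
```

Scaled: 0.004 m is 0.08, 0.003 m is 0.06.

```bash
python3 -m creep '[{"pos": [-0.02, -0.016, 0.08], "jaw": 0}, {"pos": [0, 0, 0.08], "jaw": 0}, {"pos": [0, 0, 0.06], "jaw": 0}, {"pos": [0, 0, 0.04], "jaw": 0}, {"pos": [0, 0, 0.02], "jaw": 0}, {"jaw": 0}, {"jaw": 0}]'
python3 -m creep '[{"pos": [0, 0, 0.02], "jaw": 0}, {"jaw": 0}]'
python3 -m creep '[{"pos": [0, 0, 0.02], "jaw": 0}, {"jaw": 0}]'
```

```text
clock: 11.65
position: [0.5292, -0.1508, 0.1533]
ee_rot: [2.336, 2.101, 0.0]
force: [0.8, 0.0, -0.7]
width: 0.283
gripper_force: 15.0
clock: 11.85
position: [0.5291, -0.1509, 0.1522]
ee_rot: [2.336, 2.101, -0.0]
force: [0.0, 1.1, -0.8]
width: 0.279
gripper_force: 15.0
clock: 12.05
position: [0.5293, -0.1508, 0.1515]
ee_rot: [2.336, 2.1, 0.0]
force: [-2.1, 0.8, 3.2]
width: 0.282
gripper_force: 15.0
```

Scaled: 0.001 m is 0.02, 0.0003 m is 0.006.

```bash
python3 m4.py | tail -4; python3 -m creep '[{"pos": [0, 0.02, 0.006], "jaw": 0}, {"pos": [0, 0.02, 0], "jaw": 0}, {"jaw": 0}]'
python3 -m creep '[{"pos": [-0.04, 0, 0], "jaw": 0}, {"pos": [-0.04, 0, 0], "jaw": 0}, {"jaw": 0}]'; python3 m4.py
```

```text
orgR yaw -0.0976 pocket mm [14.  27.8] res 0.0
outer wall 141.0 [ 1.8 43.4]
orange end 152.0 [ 1.7 38.3]
12.05 [ 0.5292542  -0.1508366   0.15147557] [-2.10046861  0.80687341  3.24386131] 14.998864084482193
clock: 12.4
position: [0.5296, -0.1508, 0.1514]
ee_rot: [-2.335, -2.099, 0.005]
force: [-10.5, 1.7, 15.2]
width: 0.283
gripper_force: 15.0
clock: 12.7
position: [0.5311, -0.1544, 0.1514]
ee_rot: [2.336, 2.101, 0.002]
force: [-1.7, 2.3, 5.2]
width: 0.28
gripper_force: 15.0
face yaw -0.0896 pocket mm [17.3 20. ] res 0.0
wallL yaw -0.1112 pocket mm [-17.8  19.3] res 0.0001
orgL yaw -0.1059 pocket mm [-10.  24.] res 0.0
orgR yaw -0.0881 pocket mm [17.  24.7] res 0.0
outer wall 134.0 [ 3.9 43.2]
orange end 152.0 [ 3.9 35. ]
12.7 [ 0.53105372 -0.15438559  0.15141414] [-1.73690524  2.26495189  5.15999835] 14.999129176139832
```

Scaled: -0.002 m is -0.04.

```bash
python3 -m creep '[{"pos": [-0.04, 0, 0], "jaw": 0}, {"jaw": 0}, {"jaw": 0}]'
python3 -m creep '[{"pos": [-0.02, 0, 0], "jaw": 0}, {"jaw": 0}, {"jaw": 0}]'
python3 -m creep '[{"pos": [0, 0.02, 0], "jaw": 0}, {"jaw": 0}, {"jaw": 0}]'
python3 m4.py
```

```text
clock: 13.05
position: [0.5311, -0.1564, 0.1514]
ee_rot: [2.335, 2.101, 0.002]
force: [-0.6, 2.5, 5.7]
width: 0.281
gripper_force: 15.0
clock: 13.35
position: [0.5311, -0.1573, 0.1514]
ee_rot: [2.335, 2.101, 0.002]
force: [-0.6, 2.8, 5.4]
width: 0.283
gripper_force: 15.0
clock: 13.65
position: [0.5313, -0.1573, 0.1514]
ee_rot: [-2.335, -2.101, -0.0]
force: [-3.4, 3.1, 9.7]
width: 0.283
gripper_force: 15.0
face yaw -0.0883 pocket mm [17.6 17.3] res 0.0
wallL yaw -0.1263 pocket mm [-17.6  17.7] res 0.0001
orgL yaw -0.1041 pocket mm [-9.9 22. ] res 0.0001
orgR yaw -0.0935 pocket mm [17.  21.8] res 0.0
outer wall 139.0 [ 4.3 38.1]
orange end 152.0 [ 4.3 32.1]
13.65 [ 0.53125889 -0.15729981  0.15136254] [-3.40415796  3.12994722  9.66204208] 15.000939220190048
```

Scaled: -0.001 m is -0.02.

```bash
python3 -m creep '[{"pos": [-0.02, 0, 0], "jaw": 0}, {"jaw": 0}, {"jaw": 0}]'
python3 -m creep '[{"pos": [-0.02, 0, 0], "jaw": 0}, {"jaw": 0}, {"jaw": 0}]'
python3 m4.py|tail -5
```

```text
clock: 14.0
position: [0.5314, -0.1577, 0.1514]
ee_rot: [-2.334, -2.101, -0.002]
force: [-2.9, 5.1, 7.9]
width: 0.278
gripper_force: 15.0
clock: 14.3
position: [0.5314, -0.1578, 0.1514]
ee_rot: [-2.333, -2.102, -0.003]
force: [-2.8, 8.6, 7.7]
width: 0.278
gripper_force: 15.0
orgL yaw -0.1187 pocket mm [-9.5 21.6] res 0.0003
orgR yaw -0.0962 pocket mm [17.1 21.4] res 0.0
outer wall 138.0 [ 4.4 38.2]
orange end 151.0 [ 4.4 32.2]
14.3 [ 0.53136521 -0.15781293  0.15138261] [-2.76869152  8.62369019  7.73439883] 15.000579357147217
```

Scaled: 0.001 m is 0.02.

```bash
python3 -m creep '[{"pos": [0, 0.02, 0], "jaw": 0}, {"jaw": 0}, {"jaw": 0}]'
python3 -m creep '[{"pos": [0, 0.02, 0], "jaw": 0}, {"jaw": 0}, {"jaw": 0}]'
sed -i 's#^im=##; s#im=p\["image"\];#im=p["image"]; cv2.imwrite("pics/w6.png",im[100:330,200:440]);#' m4.py; python3 m4.py; python3 d.py .53 -.15 .15 1.474|tail -1
python3 - <<'E'
import cv2
i=cv2.imread("pics/w6.png"); cv2.imwrite("pics/w6b.png",cv2.resize(i,(624,598),interpolation=cv2.INTER_CUBIC))
E
```

```text
clock: 14.65
position: [0.5315, -0.1578, 0.1513]
ee_rot: [-2.332, -2.101, -0.0]
force: [-6.0, 8.7, 12.7]
width: 0.282
gripper_force: 15.0
clock: 14.95
position: [0.5316, -0.1578, 0.1513]
ee_rot: [-2.331, -2.1, 0.002]
force: [-9.2, 9.8, 17.0]
width: 0.284
gripper_force: 15.0
face yaw -0.0842 pocket mm [17.7 16.6] res 0.0
wallL yaw -0.1275 pocket mm [-17.5  14.3] res 0.0001
orgL yaw -0.1454 pocket mm [-9.6 22.6] res 0.0001
orgR yaw -0.0963 pocket mm [17.1 21.4] res 0.0
outer wall 139.5 [ 4.5 37.5]
orange end 151.0 [ 4.4 32.2]
14.95 [ 0.53164733 -0.15782003  0.15132535] [-9.2220063   9.75701199 17.02216131] 15.011218786239624
Rm [[0.104, 0.995, -0.003], [0.995, -0.104, 0.002], [0.002, -0.004, -1.0]] 15.0 [ 0.5316 -0.1578  0.1513] 0.2821487846709038 15.011137425899506 [-8.61908618  9.46964298 16.01569337]
```

View pics/w6b.png

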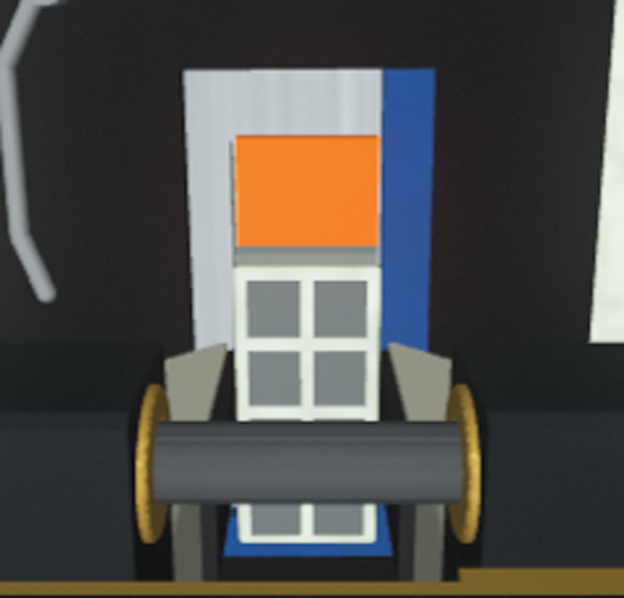

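The image shows the slide flat, its orange end at crop (307,190), right edge at about 380 against the blue face at 382. The vertical load is high, so part of the sideways force may be friction. I'll unload z and see whether x moves.

Scaled: -0.001 m is -0.02.

```bash
for i in 1; do python3 -m creep '[{"pos": [0, 0, -0.02], "jaw": 0}, {"jaw": 0}, {"jaw": 0}]'; python3 -m creep '[{"pos": [0, 0, -0.02], "jaw": 0}, {"jaw": 0}, {"jaw": 0}]'; done; python3 m4.py|tail -5
```

```text
clock: 15.3
position: [0.5317, -0.1579, 0.1514]
ee_rot: [-2.331, -2.1, 0.001]
force: [-5.5, 9.0, 4.1]
width: 0.285
gripper_force: 15.0
clock: 15.6
position: [0.5321, -0.158, 0.1521]
ee_rot: [-2.331, -2.1, 0.0]
force: [-3.7, 8.3, -0.6]
width: 0.28
gripper_force: 15.0
orgL yaw -0.1097 pocket mm [-8.5 21.5] res 0.0
orgR yaw -0.0914 pocket mm [17.3 21.3] res 0.0
outer wall 138.5 [ 5.  37.7]
orange end 151.0 [ 4.9 32. ]
15.6 [ 0.53206333 -0.15804496  0.1521107 ] [-3.73985036  8.32909736 -0.57873083] 14.992728531360626
```

Scaled: 0.001 m is 0.02.

```bash
python3 -m creep '[{"pos": [0, 0.02, 0], "jaw": 0}, {"jaw": 0}, {"jaw": 0}]'; python3 -m creep '[{"pos": [0, 0.02, 0], "jaw": 0}, {"jaw": 0}, {"jaw": 0}]';python3 m4.py|tail -5; python3 d.py .53 -.15 .15 1.474|tail -1
```

```text
clock: 15.95
position: [0.5325, -0.1581, 0.152]
ee_rot: [-2.331, -2.099, 0.002]
force: [-5.2, 7.9, 1.1]
width: 0.277
gripper_force: 15.0
clock: 16.25
position: [0.5327, -0.158, 0.1519]
ee_rot: [-2.329, -2.099, 0.004]
force: [-7.4, 9.6, 3.9]
width: 0.277
gripper_force: 15.0
orgL yaw -0.0944 pocket mm [-8.3 21.5] res 0.0
orgR yaw -0.0992 pocket mm [17.6 21.3] res 0.0
outer wall 138.0 [ 5.4 38. ]
orange end 151.0 [ 5.3 32.1]
16.25 [ 0.53271895 -0.15803827  0.15186136] [-7.37369922  9.57944233  3.90067547] 15.007757395505905
Rm [[0.104, 0.995, -0.006], [0.995, -0.104, 0.003], [0.002, -0.006, -1.0]] 16.3 [ 0.5327 -0.1581  0.1519] 0.2824296198313376 15.007665753364563 [-8.40517074  8.89336745  2.68828982]
```

The rows are not in the units I measure in: shifts go in shares of 50 mm and turns go in shares of 2 pi rad. I convert before sending: 0.0012 m is 0.024.

```bash
python3 -m creep '[{"pos": [0.024, 0, 0], "jaw": 0}, {"jaw": 0}, {"jaw": 0}]'; python3 -m creep '[{"pos": [0, 0.02, -0.01], "jaw": 0}, {"jaw": 0}, {"jaw": 0}, {"jaw": 0}]';python3 m4.py|tail -5; python3 d.py .53 -.15 .15 1.474|tail -1
```

```text
clock: 16.6
position: [0.5328, -0.158, 0.1518]
ee_rot: [-2.331, -2.099, 0.005]
force: [-7.4, 6.0, 3.5]
width: 0.281
gripper_force: 15.0
clock: 17.0
position: [0.5329, -0.158, 0.1519]
ee_rot: [-2.33, -2.098, 0.007]
force: [-9.0, 6.4, 0.8]
width: 0.279
gripper_force: 15.0
orgL yaw -0.112 pocket mm [-8.2 22.5] res 0.0
orgR yaw -0.0964 pocket mm [17.7 21.5] res 0.0
outer wall 138.0 [ 5.5 38. ]
orange end 151.0 [ 5.5 32.1]
17.0 [ 0.53293832 -0.15797831  0.15188166] [-9.00793087  6.38785721  0.7609907 ] 15.020791590213776
Rm [[0.105, 0.994, -0.008], [0.995, -0.105, 0.002], [0.001, -0.008, -1.0]] 17.05 [ 0.5329 -0.158   0.1519] 0.27974449663568857 15.020850151777267 [-9.56746175  4.87241699  1.32371992]
```

Scaled: -0.0008 m is -0.016, 0.0004 m is 0.008.

```bash
python3 -m creep '[{"pos": [-0.016, 0, 0.008], "jaw": 0}, {"jaw": 0}, {"jaw": 0}, {"jaw": 0}, {"jaw": 0}, {"jaw": 0}]'; python3 m4.py|tail -5; python3 d.py .53 -.15 .15 1.474|tail -1
python3 - <<'E'
import cv2
i=cv2.imread("pics/w6.png"); cv2.imwrite("pics/w7b.png",cv2.resize(i,(624,598),interpolation=cv2.INTER_CUBIC))
E
```

```text
clock: 17.65
position: [0.533, -0.158, 0.1518]
ee_rot: [-2.329, -2.098, 0.006]
force: [-10.7, 8.2, 4.9]
width: 0.281
gripper_force: 15.0
orgL yaw -0.103 pocket mm [-8.2 21.5] res 0.0001
orgR yaw -0.0958 pocket mm [17.7 21.5] res 0.0
outer wall 137.0 [ 5.5 38.5]
orange end 151.0 [ 5.5 32.1]
17.65 [ 0.53296015 -0.15803754  0.15180482] [-10.70797989   8.17827583   4.94946522] 15.018487572669983
Rm [[0.104, 0.995, -0.007], [0.995, -0.104, 0.002], [0.002, -0.008, -1.0]] 17.7 [ 0.5329 -0.1581  0.1518] 0.2828632877601051 15.018677562475204 [-10.20900276   8.28173009   4.52535729]
```

View pics/w7b.png

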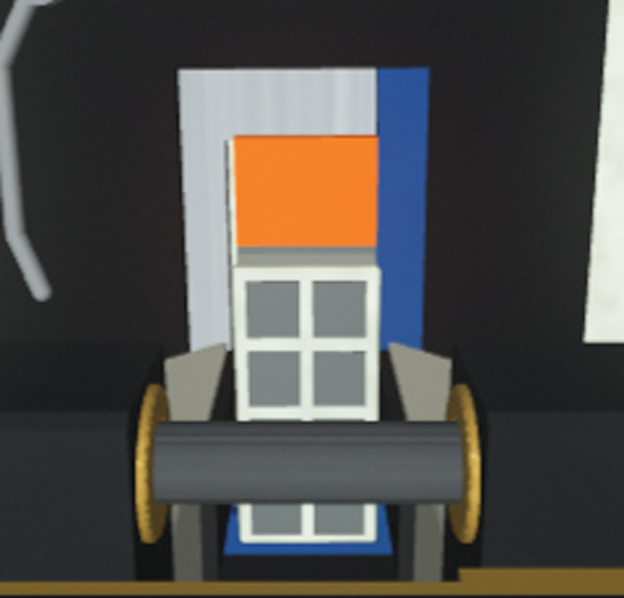

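The orange end's right edge (crop x≈378) now meets the blue face with no gap. The long-stop push is about 10 N and the short-stop push about 8 N, with about 5 N down. The slide is square to within about 0.001–0.006 rad. I'll hand it in.

```bash
python3 -c "
from cell import workorder
print(workorder.sign_off())"
```

```text
the job is handed in; nothing more can be done
None
```

I handed the job in with the orange-ended slide still gripped in the pocket, orange end outward, flat and square. It is pressed on the long stop with about 10 N and the short stop with about 8 N (wrist-sensor readings); the sign-off returned no verdict.

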